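# Pack the two-layer counter display: carton, hooked shelf, tub

## Robot

A 7-joint arm with a two-finger parallel gripper is mounted at the origin on the work surface. World frame = base frame: x ahead of the robot, y to its left, z up, the work surface at z = 0. Lengths are in m, angles in rad, forces in N, time in s.
With the tool pointing down it reaches from about 0.4 to 0.85 m from the base axis. Payload 10.4 kg.
Tool frame: the origin (TCP) lies at the very end of the fingers, on their centre line; the grasp point (between the pads) lies 19 mm behind it; x points along the fingers, y is the direction in which the jaws open and shut, and the axes are right-handed (so a half turn about x gives the same grasp; the last joint's range is limited). The gripper opens to 85 mm and grips with 20 to 120 N. Pads are 22 mm wide; open, the fingers measure 114 mm over their backs; the gripper's body (76 mm by 85 mm) begins 54 mm behind the grasp point. The pads swing forward as they close: fully open they stand 13 mm farther back than shut.
Start: joints at [1.128, 0.332, -0.065, 1.46, 0.022, 1.35, -0.088], TCP at [0.255, -0.571, 0.231] pointing down, gripper open.
Joint ranges: [-2.6, 2.6], [-0.5, 2.12], [-1.47, 1.34], [0.16, 2.42], [-1.27, 4.41], [0.06, 2.06], [-2.6, 2.6]. Speed limits (rad/s): [2.22, 2.22, 2.79, 2.79, 3.14, 3.14, 3.14].

## Interface

Orientations are given as a unit quaternion [x, y, z, w].
In Python, from workcell import monitor, camera, ticket, regions_of gives the robot as it stands.
- The arm moves only by the tool step_arm, never from a script. Its argument "increments" is a list of rows, each a list of 5 numbers: the finger opening in m, from 0 to 0.0854, then the shift along the world's x, y, z in m, then the turn about the world's z in rad. A call has 1 to 12 rows; each row shifts and turns the commanded pose from where the row before left it; what a row does not reach is not made up. A row lasts 1/12 s, in which the tool goes at most 41.7 mm and 7.16 degrees, less where a joint would pass 70% of its speed; a pose out of reach is approached as far as the arm can. A call with a gripper value outside its range is refused whole. The fingers move at their own pace and stop on an object; "force" is the grip in N (left out, the last holds). Time passes only in rows, so rows that do not move let the fingers close. It gives the time, the measured TCP pose, the force and the opening at its end, in the units of the state.
- monitor.get_obs(): the state, without advancing time (a new reading comes with each control period).
- camera(name): name is "side" or "top" or "wrist"; returns a dict with "color" (384x512x3 uint8, red, green, blue), "range_z" (384x512 float32, m along the optical axis (not along the pixel's ray), 0 where there is no reading), "fx", "fy", "cx", "cy" (pixels), "cam_to_world" (4x4, takes a point from camera to world coordinates). Camera axes: x right, y up, looking along -z (the intrinsics and any distortion apply to the point x, -y, -z); pixel columns grow to the right and rows downward; lengths in m; the calibration is good to about 2 mm. A picture is of the moment at which its call begins.
- ticket.hand_in(): hands the job in, once; it reports no verdict.
Trained networks look in a picture, given as the dict that the camera call returned (one of the last four; its "shot" number tells which), for a name from the list of things; names that differ only in an ending like _2 or _b are one class to them, and where a whole thing is asked for, a point or a joint stands for the part that bears it (a point fixed in the world has none). Each returns a list of dicts, best first, with "p" (0 to 1); they miss things now and then, are a little off and sometimes report something else, mostly with a low value. They report only what shows in the picture. A call takes as long as a camera call. They do not tell look-alikes from the thing itself.
- regions_of(picture, query): "region" (384x512 bool, what is visible of it) and "centre" ([row, column] in pixels, amid what is visible of it).
The state is a dict: "clock": time; "joint_pos": joint angles; "joint_velocities": joint speeds; "tau": joint torques, N m; "position": TCP position; "ee_rot": TCP orientation; "ft_force": force on the tool from outside, world axes, zero at the start; "torque": the same for the moment, N m; "grip_width": opening from 0.0 (shut) to 1.0 (fully open).
Only numpy, scipy, OpenCV 4.12 (cv2) and the standard library are available. Lean on these libraries where they do the work, as an engineer would, in place of code of your own. Each camera call takes 0.05 s, during which the arm holds its last target. There are 200 camera calls.

## Task

Pack the wooden display tray in two layers: put the snack carton down flat in the bottom of the tray, then fit the aluminium shelf over it by hooking its rear edge under the tray's lip and swinging its front down until the spring clip snaps over it and it lies flat, and only then stand the round tub upright on the shelf, between the lip and the upright flange. Leave the other things on the counter where they are.

Things in the scene. Friction and masses are not known exactly. Their poses are not given: they have to be found in the camera images.
- tray: open wooden tray fixed to the counter, outer 210 (x) x 180 (y) mm, walls 8 mm thick. Origin: centre of its underside; x points from the lip side (rear, towards the robot) to the clip side (front), z up. Inner faces of the end walls at x = -97 and +97 mm, of the side walls at y = -82 and +82 mm. Side and front walls are 80 mm high, the rear wall 95 mm.
- tray_floor (a point): middle of the tray's bottom floor, 6 mm above the counter; tray axes. Two ledges with tops 62 mm above the counter carry the shelf: the rear one reaches 20 mm in from the rear wall, the front one 12 mm. Between them the bottom compartment is open, 162 (x) x 164 (y) mm: tray x from -77 to +85 mm.
- tray_lip (a point): middle of the steel lip's inner lower edge, at tray x = -85 mm, 76 mm above the counter (14 mm above the rear ledge); tray axes. The lip runs the full width of the rear wall, reaches 12 mm in, then flares up to a tip at x = -76 mm, 84 mm high. The shelf does not go in flat: tilt it 0.2 to 0.35 rad, rear edge under the lip right to the rear wall, or its front lands on the front wall.
- clip (a joint): sprung steel clip, 40 mm wide, mid front wall, top 94 mm high. 0 = at rest; grows (rad) as its top is pushed outward, to 0.35. Its sloping nose reaches 9 mm inside the wall at 69 mm height. The hooked shelf's front rests on the slope about 17 mm too high; pushing down on the flange or front of the shelf with some 10 to 20 N makes the clip give way and snap back over the shelf.
- shelf_grip (a point): centre of the upright flange of the loose shelf, an aluminium plate 190 (x) x 150 (y) x 5 mm, about 250 g, flat on the counter at first. The flange is 8 mm thick (x), 110 mm wide (y), 40 mm tall above the plate. This point is 25 mm above the plate's underside, 45 mm behind its front edge, 145 mm ahead of its rear edge. z up out of the plate, x towards the front edge.
- shelf_rear (a point): middle of the rear edge of the shelf, on its underside (the plain edge, the one farther from the flange); same axes as shelf_grip.
- carton_mid (a point): centre of the closed cardboard snack carton, 110 (x) x 56 (y) x 44 (z) mm, about 160 g; stands on the counter, z up, x along its length.
- tub_mid (a point): centre of the round white plastic tub with a grey lid, 64 mm across (lid 67 mm), 76 mm tall, about 180 g; upright, z along its axis. Too tall for the bottom compartment.
- jar: bystander: amber glass jar with a steel cap, 72 mm across, 110 mm tall; origin at the centre of its underside; leave it alone.
- can: bystander: steel can, 74 mm across, 120 mm tall; origin at the centre of its underside; leave it alone.
- syrup: bystander: amber bottle, 60 mm across, 200 mm tall; origin at the centre of its underside; leave it alone.
- spice: bystander: reddish-brown jar with a black cap, 56 mm across, 100 mm tall; origin at the centre of its underside; leave it alone.
- teabox: bystander: cardboard box 90 x 150 x 50 mm; origin at the centre of its underside; leave it alone.
- scoop: bystander: spoon-like scoop, 170 mm long, lying on the counter; its origin lies on it; leave it alone.
- bowl: bystander: steel bowl, 90 mm across, 45 mm tall; origin at the centre of its underside; leave it alone.
There are look-alikes about, which are no part of the job. Of the things shaped like the part that bears shelf_grip, the aluminium one is meant.

How it is judged:
By the outcome, as a careful person would: the job done as asked, in the order asked, and still so for the second after the job is handed in, with the robot touching nothing.
It also fails if it takes over 72 s, if anything falls off the work surface, if the arm or the gripper's body presses on something with over 40 N, if the wrist force passes 120 N, or if a joint passes its speed limit or range.

## Working session

There is one attempt and no reset: what is moved stays moved. The work goes in short steps, Python scripts to look and compute and a tool call to move; the robot and the scene stay as the last step left them, time stands still between calls to the robot, and variables do not carry over. Pictures are saved under pics/ and viewed, about 8 in all and at most 12, crops included, and the job is handed in when it is done.

Besides the shell and the picture viewer there is one more tool, called as a command line: name --pt "numbers of a row" for each row, then --argument value for the rest. step_arm: Moves the arm, as the interface text tells. Its arguments: {"type":"object","properties":{"increments":{"type":"array"},"force":{"type":"number"}},"required":["increments"]}

```bash
mkdir -p pics; ls; cat > h.py <<'E'
import numpy as np, cv2
from workcell import monitor, camera, ticket, regions_of
def cloud(p):
    z=p["range_z"]; r,c=np.indices(z.shape)
    P=np.stack([(c-p["cx"])/p["fx"]*z,-(r-p["cy"])/p["fy"]*z,-z,np.ones_like(z)],-1)
    W=P@np.array(p["cam_to_world"]).T
    W[z==0]=np.nan
    return W[...,:3]
def save(p,n): cv2.imwrite("pics/"+n,p["color"][...,::-1])
E
python3 - <<'E'
from h import *
o=monitor.get_obs(); print(o)
ims=[]
for n in("top","side"):
    p=camera(n); W=cloud(p); ims.append(p["color"]); print(n,[k for k in p],p["fx"],np.round(p["cam_to_world"],3).tolist())
    for q in("tray","shelf_grip","carton_mid","tub_mid","clip"):
        for d in regions_of(p,q)[:3]:
            w=W[d["region"]]; w=w[~np.isnan(w[:,0])]
            print(q,round(d["p"],2),np.round(d["centre"]),len(w),np.round(np.median(w,0),3),np.round(np.percentile(w,[2,98],axis=0),3).tolist() if len(w) else 0)
    save(p,n+"0.png")
E
```

```text
pics
{'clock': 0.0, 'joint_pos': array([ 1.12840693,  0.33290122, -0.06473608,  1.46093882,  0.02161025,
        1.34989603, -0.08850231]), 'joint_velocities': array([-0.00105733,  0.00027041,  0.00014794,  0.00085434,  0.0017814 ,
       -0.00021476,  0.00105587]), 'tau': array([ 1.19368547e-04, -6.25448728e+01,  4.89539013e-02, -3.91605306e+01,
        1.61279325e-02,  9.86455794e-03, -5.27639918e-05]), 'position': array([ 0.2545891 , -0.57038678,  0.23049889]), 'ee_rot': array([-0.69145474, -0.14784474,  0.69171242, -0.14685438]), 'ft_force': array([-0.32236794,  0.0303938 ,  0.72353245]), 'torque': array([-0.01505765, -0.0039064 , -0.00023639]), 'grip_width': 1.0003118962926147}
top ['color', 'range_z', 'fx', 'fy', 'cx', 'cy', 'cam_to_world', 'shot'] 480.95842636233414 [[0.018, 0.992, -0.122, 0.379], [-1.0, 0.02, 0.014, 0.052], [0.016, 0.122, 0.992, 1.334], [0.0, 0.0, 0.0, 1.0]]
tray 0.78 [188. 261.] 5400 [0.542 0.006 0.009] [[0.431, -0.086, 0.001], [0.641, 0.102, 0.095]]
shelf_grip 0.73 [211. 369.] 3620 [ 0.494 -0.299  0.005] [[0.404, -0.376, -0.0], [0.586, -0.223, 0.045]]
shelf
[... 1176 characters left out ...]
.043]]
shelf_grip 0.92 [130. 290.] 1560 [ 0.493 -0.29   0.004] [[0.402, -0.368, -0.001], [0.586, -0.22, 0.043]]
shelf_grip 0.91 [148. 374.] 1839 [ 0.225 -0.269  0.005] [[0.131, -0.363, -0.0], [0.328, -0.187, 0.044]]
shelf_grip 0.42 [182. 250.] 4725 [0.539 0.001 0.038] [[0.421, -0.088, 0.001], [0.641, 0.118, 0.093]]
carton_mid 0.64 [245. 203.] 1148 [0.585 0.267 0.041] [[0.532, 0.22, 0.002], [0.638, 0.297, 0.046]]
tub_mid 0.56 [252. 250.] 818 [0.448 0.272 0.073] [[0.42, 0.228, 0.005], [0.48, 0.288, 0.078]]
clip 0.49 [166. 214.] 109 [0.63  0.04  0.083] [[0.619, 0.014, 0.067], [0.641, 0.054, 0.094]]
clip 0.16 [114. 218.] 721 [ 0.718 -0.22   0.076] [[0.692, -0.268, 0.006], [0.755, -0.207, 0.111]]
```

View pics/top0.png

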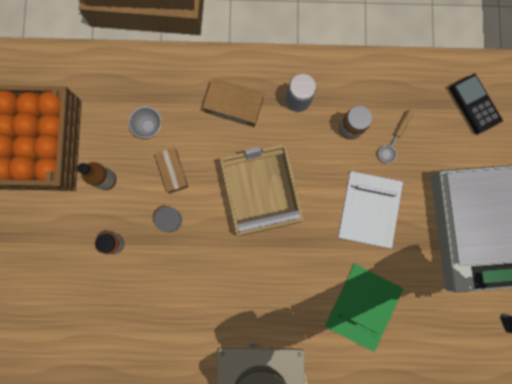

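View pics/side0.png

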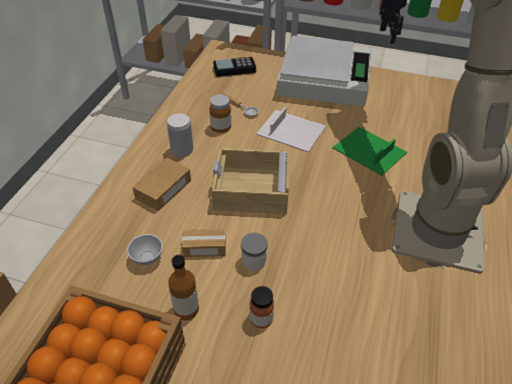

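The pictures show the tray in the middle (top px 260,190) with its lip towards the robot and its clip in front. The aluminium shelf is at (370,210), with the green look-alike at (363,307). The carton is at (171,171) and the tub at (169,220). Next I measure poses.

```bash
cat >> h.py <<'E'
def rect(xy,name):
    xy=xy.astype(np.float32)*1000
    (cx,cy),(w,h),a=cv2.minAreaRect(xy); 
    print(name,len(xy),"c",round(cx,1),round(cy,1),"wh",round(w,1),round(h,1),"ang of w side deg",round(a,1))
def box(W,lo,hi):
    w=W.reshape(-1,3); return w[np.all((w>lo)&(w<hi),axis=1)]
def yaw():
    from scipy.spatial.transform import Rotation as R
    o=monitor.get_obs(); M=R.from_quat(o["ee_rot"]).as_matrix()
    return o["position"].round(4), "tool x",M[:,0].round(3),"jaw yaw deg",np.degrees(np.arctan2(M[1,1],M[0,1])).round(2)
E
python3 - <<'E'
from h import *
print(yaw())
for n in("top","side"):
    W=cloud(camera(n)); print(n)
    t=box(W,[.40,-.12,.06],[.67,.14,.086]); rect(t[:,:2],"tray rim")
    l=box(W,[.40,-.12,.087],[.5,.14,.1]); rect(l[:,:2],"rear wall top"); print(l.mean(0).round(4))
    l=box(W,[.58,-.12,.084],[.67,.14,.1]); print("clip",l.mean(0).round(4),len(l))
    rect(box(W,[.5,.19,.036],[.68,.31,.06])[:,:2],"carton")
    rect(box(W,[.4,.2,.068],[.5,.31,.09])[:,:2],"tub")
    rect(box(W,[.38,-.4,.0025],[.61,-.19,.06])[:,:2],"shelf")
    f=box(W,[.38,-.4,.02],[.61,-.19,.06]); rect(f[:,:2],"flange");rect(f[f[:,2]>.04][:,:2],"flangetop"); print(f[:,2].max())
E
```

```text
(array([ 0.2548, -0.5707,  0.2313]), 'tool x', array([ 0., -0., -1.]), 'jaw yaw deg', np.float64(-65.95))
top
tray rim 1461 c 536.3 7.5 wh 210.9 180.3 ang of w side deg 13.6
rear wall top 229 c 448.0 -13.8 wh 29.0 163.7 ang of w side deg 13.6
[ 0.4405 -0.0168  0.0942]
clip [0.6327 0.0233 0.0898] 124
carton 847 c 611.6 261.0 wh 159.2 56.4 ang of w side deg 19.4
tub 515 c 452.6 252.4 wh 64.8 66.0 ang of w side deg 45.4
shelf 3676 c 495.0 -295.3 wh 208.8 229.9 ang of w side deg 89.9
flange 179 c 544.2 -308.2 wh 109.5 9.5 ang of w side deg 79.7
flangetop 127 c 544.3 -308.2 wh 109.5 9.0 ang of w side deg 79.4
0.05276429321856013
side
tray rim 1441 c 536.8 8.8 wh 214.1 191.2 ang of w side deg 13.2
rear wall top 119 c 437.0 -13.7 wh 8.0 164.4 ang of w side deg 13.5
[ 0.4354 -0.0073  0.0942]
clip [0.6332 0.0363 0.0894] 63
carton 779 c 588.4 255.1 wh 110.8 62.0 ang of w side deg 17.7
tub 484 c 451.6 254.8 wh 62.4 70.1 ang of w side deg 18.5
shelf 1334 c 494.3 -294.9 wh 206.9 230.7 ang of w side deg 89.2
flange 135 c 543.9 -304.2 wh 111.0 12.1 ang of w side deg 80.7
flangetop 57 c 544.0 -303.4 wh 109.3 12.1 ang of w side deg 80.7
0.04942652232299283
```

step_arm --pt "0.085 0.0139 0.0343 0 -0.007" --pt "0.085 0.0139 0.0343 0 -0.007" --pt "0.085 0.0139 0.0343 0 -0.007" --pt "0.085 0.0139 0.0343 0 -0.007" --pt "0.085 0.0139 0.0343 0 -0.007" --pt "0.085 0.0139 0.0343 0 -0.007" --pt "0.085 0.0139 0.0343 0 -0.007" --pt "0.085 0.0139 0.0343 0 -0.007" --pt "0.085 0.0139 0.0343 0 -0.007" --pt "0.085 0.0139 0.0343 0 -0.007" --pt "0.085 0.0139 0.0343 0 -0.007" --pt "0.085 0.0139 0.0343 0 -0.01" --force 30

```text
clock: 1.7
position: [0.4219, -0.1574, 0.2317]
ee_rot: [0.698, 0.117, -0.697, 0.117]
ft_force: [0.5, -0.7, 0.1]
grip_width: 0.995
```

step_arm --pt "0.085 0.0139 0.0343 0 0" --pt "0.085 0.0139 0.0343 0 0" --pt "0.085 0.0139 0.0343 0 0" --pt "0.085 0.0139 0.0343 0 0" --pt "0.085 0.0139 0.0343 0 0" --pt "0.085 0.0139 0.0343 0 0" --pt "0.085 0.0139 0.0343 0 0" --pt "0.085 0.0139 0.0343 0 0" --pt "0.085 0.0139 0.0343 0 0" --pt "0.085 0.0139 0.0343 0 0" --pt "0.085 0.0139 0.0343 0 0" --pt "0.085 0.0139 0.0343 0 0"

```text
clock: 2.7
position: [0.589, 0.2539, 0.2312]
ee_rot: [0.697, 0.117, -0.697, 0.117]
ft_force: [0.6, 0.2, 0.1]
grip_width: 0.996
```

```bash
python3 - <<'E'
from h import *
print(yaw()); p=camera("wrist"); save(p,"w1.png"); W=cloud(p)
for q in("carton_mid","tub_mid"):
    for d in regions_of(p,q)[:2]: print(q,d["p"],d["centre"],np.nanmedian(W[d["region"]],0))
c=box(W,[.5,.19,.036],[.66,.305,.052]);rect(c[:,:2],"carton"); print(np.median(c[:,2]))
E
```

```text
(array([0.589 , 0.2539, 0.2312]), 'tool x', array([ 0., -0., -1.]), 'jaw yaw deg', np.float64(-70.99))
carton_mid 0.74 [170.7, 256.8] [0.59359724 0.25391957 0.04395872]
tub_mid 0.72 [279.3, 218.8] [0.46565922 0.25411772 0.07551845]
tub_mid 0.71 [238.3, 434.6] [ 5.76109043e-01 -3.85760656e-04  2.15036459e-02]
carton 4732 c 588.7 252.7 wh 110.4 56.0 ang of w side deg 19.8
0.043969907475055886
```

View pics/w1.png

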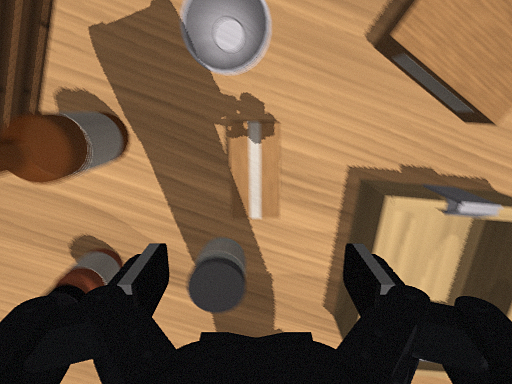

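The close view shows the carton at px (257,171) and the tub at (219,279). The carton rectangle of 110x56 mm matches the size given.

step_arm --pt "0.085 0 -0.001 -0.037 0.007" --pt "0.085 0 0 -0.037 0.007" --pt "0.085 0 0 -0.037 0" --pt "0.085 0 0 -0.037 0" --pt "0.085 0 0 -0.037 0" --pt "0.085 0 0 -0.025 0" --pt "0.085 0 0 -0.011 0" --pt "0.05 0 0 0 0" --pt "0.05 0 0 0 0" --pt "0.05 0 0 0 0" --pt "0.05 0 0 0 0" --pt "0.05 0 0 0 0" --force 35

```text
clock: 3.85
position: [0.5897, 0.2519, 0.0126]
ee_rot: [0.698, 0.122, -0.695, 0.122]
ft_force: [-0.8, -1.6, 8.5]
grip_width: 0.651
```

step_arm --pt "0.045 0 0 0 0" --pt "0.045 0 0 0 0" --pt "0.045 0 0 0.02 0" --pt "0.045 0 0 0.03 0" --pt "0.045 0 0 0.035 0" --pt "0.045 0 0 0.035 0" --pt "0.045 0 0 0.03 0" --pt "0.045 0 0 0 0"

```text
clock: 4.52
position: [0.5909, 0.2534, 0.1684]
ee_rot: [0.7, 0.123, -0.693, 0.121]
ft_force: [1.0, 0.4, -0.8]
grip_width: 0.652
```

step_arm --pt "0.045 -0.0072 -0.0349 0 -0.016" --pt "0.045 -0.0072 -0.0349 0 -0.016" --pt "0.045 -0.0072 -0.0349 0 -0.016" --pt "0.045 -0.0072 -0.0349 0 -0.016" --pt "0.045 -0.0072 -0.0349 0 -0.016" --pt "0.045 -0.0072 -0.0349 0 -0.016" --pt "0.045 -0.0072 -0.0349 0 -0.014" --pt "0.045 0 0 0 0"

```text
clock: 5.18
position: [0.537, -0.0014, 0.1603]
ee_rot: [-0.702, -0.078, 0.703, -0.082]
ft_force: [0.7, -1.2, -1.1]
grip_width: 0.649
```

```bash
python3 - <<'E'
from h import *
print(yaw()); p=camera("side"); save(p,"s2.png"); W=cloud(p)
for d in regions_of(p,"carton_mid")[:2]: print(d["p"],d["centre"],np.nanmedian(W[d["region"]],0), np.nanpercentile(W[d["region"]],[2,98],axis=0).round(3))
p=camera("top"); save(p,"t2.png")
E
```

```text
(array([ 0.537 , -0.0014,  0.1603]), 'tool x', array([-0.001, -0.004, -1.   ]), 'jaw yaw deg', np.float64(-77.01))
0.91 [143.6, 253.7] [0.52385223 0.01873717 0.18709169] [[ 0.48  -0.081  0.067]
 [ 0.596  0.038  0.194]]
```

step_arm --pt "0.045 0.002 0 -0.02 0" --pt "0.045 0 0 -0.02 0" --pt "0.045 0 0 0 0" --pt "0.045 0 0 0 0"

```text
clock: 5.67
position: [0.5395, 0.0088, 0.12]
ee_rot: [-0.701, -0.085, 0.703, -0.084]
ft_force: [-0.3, 0.2, -0.4]
grip_width: 0.651
```

```bash
python3 - <<'E'
from h import *
print(yaw()); p=camera("wrist"); W=cloud(p); save(p,"w3.png")
rect(box(W,[.4,-.15,.074],[.68,.16,.085])[:,:2],"rim")
d=regions_of(p,"carton_mid")[0]; print(d["p"],np.nanpercentile(W[d["region"]],[2,50,98],axis=0).round(3))
E
```

```text
(array([0.5395, 0.0088, 0.12  ]), 'tool x', array([-0.002,  0.001, -1.   ]), 'jaw yaw deg', np.float64(-76.29))
rim 11770 c 535.9 7.0 wh 209.6 180.5 ang of w side deg 13.7
0.89 [[ 0.514 -0.018  0.126]
 [ 0.561  0.013  0.151]
 [ 0.596  0.043  0.152]]
```

View pics/w3.png

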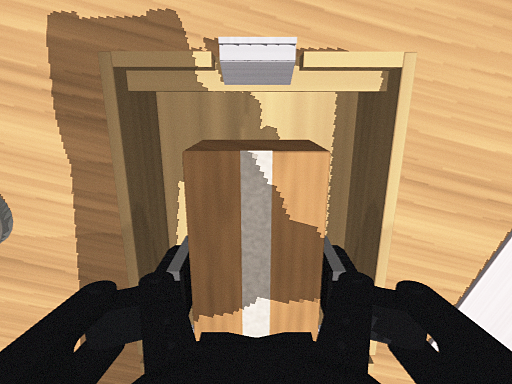

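Held square, centred over the compartment (carton px 255,240). Lowering.

step_arm --pt "0.045 0 0 -0.03 0" --pt "0.045 0 0 -0.03 0" --pt "0.045 0 0 -0.02 0" --pt "0.045 0 0 -0.012 0" --pt "0.045 0 0 -0.006 0" --pt "0.045 0 0 -0.003 0" --pt "0.045 0 0 0 0" --pt "0.075 0 0 0 0" --pt "0.075 0 0 0 0" --pt "0.075 0 0 0 0" --pt "0.075 0 0 0.01 0" --pt "0.075 0 0 0.03 0"

```text
clock: 6.77
position: [0.5376, 0.007, 0.0574]
ee_rot: [-0.7, -0.084, 0.704, -0.083]
ft_force: [-0.1, -0.2, -0.2]
grip_width: 0.877
```

step_arm --pt "0.075 0 0 0.035 0" --pt "0.075 0 0 0.035 0" --pt "0.075 0 0 0.03 0" --pt "0.075 0 0 0 0"

```text
clock: 7.1
position: [0.5431, 0.0078, 0.1667]
ee_rot: [0.706, 0.083, -0.699, 0.084]
ft_force: [-0.1, 0.2, 1.4]
grip_width: 0.876
```

```bash
python3 - <<'E'
from h import *
print(yaw()); p=camera("top"); W=cloud(p)
for n in ("wrist",):
    W=cloud(camera(n)); c=box(W,[.4,-.06,.035],[.61,.07,.058]); 
    import math
    a=math.radians(13.6); d=c[:,:2]-[.536,.007]; t=np.c_[d@[math.cos(a),math.sin(a)],d@[-math.sin(a),math.cos(a)]]
    m=(t[:,0]>-76)&(abs(t[:,0])<.075)&(abs(t[:,1])<.07); print("tray-frame",np.percentile(t[m],[1,50,99],axis=0).round(3),np.percentile(c[m,2],[5,50,95]).round(3))
E
```

```text
(array([0.5431, 0.0078, 0.1667]), 'tool x', array([ 0.01 , -0.001, -1.   ]), 'jaw yaw deg', np.float64(-76.41))
tray-frame [[-0.049 -0.028]
 [ 0.01  -0.001]
 [ 0.059  0.026]] [0.049 0.05  0.051]
```

step_arm --pt "0.05 0 -0.0314 0 0.116" --pt "0.05 0 -0.0314 0 0.116" --pt "0.05 0 -0.0314 0 0.116" --pt "0.05 0 -0.0314 0 0.116" --pt "0.05 0 -0.0314 0 0.116" --pt "0.05 0 -0.0314 0 0.116" --pt "0.05 0 -0.0314 -0.01 0.116" --pt "0.05 0 -0.0314 -0.01 0.116" --pt "0.05 0 -0.0314 -0.01 0.116" --pt "0.05 0 -0.0314 -0.01 0.116" --pt "0.05 0 0 0 0" --pt "0.05 0 0 0 0"

```text
clock: 8.2
position: [0.5382, -0.3085, 0.1171]
ee_rot: [-0.542, -0.455, 0.543, -0.452]
ft_force: [-0.1, 1.0, 0.6]
grip_width: 0.581
```

```bash
python3 - <<'E'
from h import *
print(yaw(),monitor.get_obs()["joint_pos"].round(2)); p=camera("wrist"); W=cloud(p); save(p,"w4.png")
f=box(W,[.45,-.4,.038],[.61,-.2,.056]); rect(f[:,:2],"flange"); print(np.percentile(f,[2,50,98],axis=0).round(4))
E
```

```text
(array([ 0.5382, -0.3085,  0.1171]), 'tool x', array([-0.003,  0.002, -1.   ]), 'jaw yaw deg', np.float64(-10.19)) [ 0.95  0.49 -0.65  1.58  0.31  1.18  0.05]
flange 1475 c 543.9 -309.7 wh 109.8 8.0 ang of w side deg 79.6
[[ 0.5325 -0.3608  0.0432]
 [ 0.5449 -0.3031  0.0448]
 [ 0.5557 -0.2572  0.0461]]
```

View pics/w4.png

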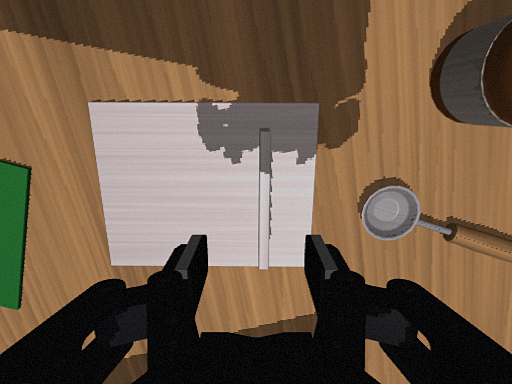

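The view shows the shelf with its flange at px (264,200) between the open jaws. It measures 110x8 mm and its top is 45 mm high, as it should be.

step_arm --pt "0.05 0.005 0 -0.03 0" --pt "0.05 0 0 -0.03 0" --pt "0.05 0 0 -0.022 0" --pt "0.05 0 0 -0.014 0" --pt "0.004 0 0 0 0" --pt "0.004 0 0 0 0" --pt "0.004 0 0 0 0" --pt "0.004 0 0 0 0" --pt "0.004 0 0 0 0" --pt "0.004 0 0 0 0" --pt "0.004 0 0 0 0" --pt "0.004 0 0 0 0" --force 30

```text
clock: 9.25
position: [0.5462, -0.307, 0.0253]
ee_rot: [0.542, 0.454, -0.541, 0.456]
ft_force: [-0.8, 1.2, 6.5]
grip_width: 0.085
```

step_arm --pt "0.004 0 0 0.01 0" --pt "0.004 0 0 0.01 0" --pt "0.004 0 0 0.01 0" --pt "0.004 0 0 0 0" --pt "0.004 0 0 0 0"

```text
clock: 9.67
position: [0.5454, -0.3072, 0.0544]
ee_rot: [0.542, 0.454, -0.541, 0.455]
ft_force: [-0.3, 0.4, -3.1]
grip_width: 0.082
```

```bash
cat >> h.py <<'E'
def plate(names=("side","top"),lo=[.3,-.45,-.005],hi=[.7,.2,.25],col=None):
    for n in names:
        p=camera(n);W=cloud(p)
        for d in regions_of(p,"shelf_grip")[:4]:
            w=W[d["region"]&(np.ptp(p["color"].astype(int),axis=2)<40)]; w=w[~np.isnan(w[:,0])]
            if len(w)<200: continue
            rng=np.random.default_rng(0);best=None
            for _ in range(300):
                a,b,c=w[rng.choice(len(w),3,False)];nn=np.cross(b-a,c-a);l=np.linalg.norm(nn)
                if l<1e-6: continue
                nn/=l; k=abs((w-a)@nn)<.003
                if best is None or k.sum()>best.sum(): best=k
            q=w[best];m=q.mean(0);nn=np.linalg.svd(q-m,full_matrices=False)[2][2];nn*=np.sign(nn[2])
            print(n,round(d["p"],2),len(w),len(q),"mean",m.round(3),"tilt",np.arccos(nn[2]).round(3),"n",nn.round(3))
            print("   lo/hi",np.percentile(q,[1,99],axis=0).round(3).tolist())
E
python3 - <<'E'
from h import *
print(yaw()); plate()
E
```

```text
(array([ 0.5454, -0.3072,  0.0544]), 'tool x', array([ 0.001, -0.001, -1.   ]), 'jaw yaw deg', np.float64(-9.98))
side 0.95 1535 1143 mean [ 0.484 -0.29   0.033] tilt 0.001 n [-0.    -0.001  1.   ]
   lo/hi [[0.398, -0.372, 0.03], [0.591, -0.217, 0.035]]
top 0.65 3047 2151 mean [ 0.479 -0.288  0.033] tilt 0.009 n [ 0.005 -0.008  1.   ]
   lo/hi [[0.397, -0.37, 0.029], [0.592, -0.219, 0.036]]
```

step_arm --pt "0.009 0 0 0.005 0" --pt "0.01 0 0 0 0" --pt "0.011 0 0 0 0" --pt "0.012 0 0 0 0" --pt "0.012 0 0 0 0" --pt "0.012 0 0 0 0" --force 20

```text
clock: 10.37
position: [0.545, -0.3069, 0.0583]
ee_rot: [0.542, 0.455, -0.542, 0.455]
ft_force: [-0.5, 0.8, -0.6]
grip_width: 0.14
```

```bash
python3 - <<'E'
from h import *
print(yaw()); plate(("side",))
E
```

```text
(array([ 0.545 , -0.3069,  0.0583]), 'tool x', array([ 0., -0., -1.]), 'jaw yaw deg', np.float64(-9.97))
side 0.63 1616 1115 mean [ 0.485 -0.29   0.004] tilt 0.011 n [ 0.011 -0.002  1.   ]
   lo/hi [[0.397, -0.372, 0.0], [0.59, -0.215, 0.008]]
```

The shelf slipped straight down flat onto the counter and wasn't displaced. I'll grip only the top few millimetres of the flange at low force, so that gravity tilts it rear-down in the jaws.

step_arm --pt "0.03 -0.001 0 0 0" --pt "0.03 0 0 0 0" --pt "0.03 0 0 -0.012 0" --pt "0.03 0 0 -0.008 0" --pt "0.004 0 0 0 0" --pt "0.004 0 0 0 0" --pt "0.004 0 0 0 0" --pt "0.004 0 0 0 0" --pt "0.004 0 0 0 0" --pt "0.004 0 0 0 0" --force 20

```text
clock: 11.3
position: [0.544, -0.3069, 0.0385]
ee_rot: [0.542, 0.455, -0.542, 0.455]
ft_force: [-0.7, -0.0, -2.0]
grip_width: 0.082
```

step_arm --pt "0.004 0 0 0.006 0" --pt "0.004 0 0 0.01 0" --pt "0.004 0 0 0.01 0" --pt "0.004 0 0 0 0" --pt "0.004 0 0 0 0"

```text
clock: 11.72
position: [0.5447, -0.3072, 0.0657]
ee_rot: [0.542, 0.454, -0.541, 0.455]
ft_force: [0.1, 0.3, -3.0]
grip_width: 0.081
```

```bash
python3 - <<'E'
from h import *
print(yaw()); plate(("side",))
E
```

```text
(array([ 0.5447, -0.3072,  0.0657]), 'tool x', array([ 0.002, -0.001, -1.   ]), 'jaw yaw deg', np.float64(-9.98))
side 0.96 1584 1149 mean [ 0.486 -0.291  0.031] tilt 0.015 n [-0.015  0.003  1.   ]
   lo/hi [[0.398, -0.374, 0.028], [0.59, -0.216, 0.035]]
```

step_arm --pt "0.004 0 0 -0.012 0" --pt "0.004 0 0 -0.012 0" --pt "0.004 0 0 -0.003 0" --pt "0.02 0 0 0 0" --pt "0.02 0 0 0.002 0" --pt "0.02 0 0 0 0" --pt "0.004 0 0 0 0" --pt "0.004 0 0 0 0" --pt "0.004 0 0 0 0" --pt "0.004 0 0 0 0" --pt "0.004 0 0 0 0" --force 20

```text
clock: 12.73
position: [0.5438, -0.3068, 0.0391]
ee_rot: [-0.542, -0.455, 0.542, -0.455]
ft_force: [-0.1, 0.5, -1.2]
grip_width: 0.082
```

step_arm --pt "0.004 0 0 0.006 0" --pt "0.004 0 0 0.01 0" --pt "0.004 0 0 0.01 0" --pt "0.004 0 0 0.01 0" --pt "0.004 0 0 0 0" --pt "0.004 0 0 0 0"

```text
clock: 13.23
position: [0.5445, -0.3072, 0.0765]
ee_rot: [0.542, 0.454, -0.541, 0.455]
ft_force: [0.1, -0.2, -2.1]
grip_width: 0.087
```

```bash
python3 - <<'E'
from h import *
print(yaw()); plate(("side",))
E
```

```text
(array([ 0.5445, -0.3072,  0.0765]), 'tool x', array([ 0.002, -0.001, -1.   ]), 'jaw yaw deg', np.float64(-9.98))
side 0.78 1586 1153 mean [ 0.483 -0.29   0.04 ] tilt 0.026 n [-0.026  0.002  1.   ]
   lo/hi [[0.399, -0.373, 0.036], [0.588, -0.214, 0.045]]
```

step_arm --pt "0.004 0 0 -0.015 0" --pt "0.004 0 0 -0.015 0" --pt "0.004 0 0 -0.007 0" --pt "0.02 0 0 0 0" --pt "0.02 0 0 0.003 0" --pt "0.02 0 0 0 0" --pt "0.004 0 0 0 0" --pt "0.004 0 0 0 0" --pt "0.004 0 0 0 0" --pt "0.004 0 0 0 0" --pt "0.004 0 0 0 0" --force 20

```text
clock: 14.25
position: [0.5438, -0.3068, 0.0412]
ee_rot: [0.542, 0.455, -0.542, 0.455]
ft_force: [0.5, 1.1, -2.6]
grip_width: 0.075
```

step_arm --pt "0.004 0 0 0.006 0" --pt "0.004 0 0 0.01 0" --pt "0.004 0 0 0.01 0" --pt "0.004 0 0 0.01 0" --pt "0.004 0 0 0 0" --pt "0.004 0 0 0 0"

```text
clock: 14.75
position: [0.5445, -0.3071, 0.0785]
ee_rot: [0.542, 0.454, -0.541, 0.455]
ft_force: [-0.1, 0.2, -3.8]
grip_width: 0.08
```

```bash
python3 - <<'E'
from h import *
print(yaw()); plate(("side",))
E
```

```text
(array([ 0.5445, -0.3071,  0.0785]), 'tool x', array([ 0.002, -0.001, -1.   ]), 'jaw yaw deg', np.float64(-9.97))
side 0.66 1610 1182 mean [ 0.486 -0.29   0.037] tilt 0.062 n [-0.061  0.011  0.998]
   lo/hi [[0.401, -0.372, 0.03], [0.593, -0.217, 0.045]]
```

step_arm --pt "0.004 0 0 0.025 0" --pt "0.004 0 0 0.025 0" --pt "0.004 0 0 0.025 0" --pt "0.004 0 0 0.02 0" --pt "0.004 0 0 0.01 0" --pt "0.004 0 0 0 0" --pt "0.004 0 0 0 0"

```text
clock: 15.43
position: [0.5437, -0.3068, 0.1814]
ee_rot: [-0.541, -0.455, 0.542, -0.454]
ft_force: [1.1, 0.3, -3.7]
grip_width: 0.079
```

```bash
python3 - <<'E'
from h import *
print(yaw()); plate(("side",))
E
```

```text
(array([ 0.5437, -0.3068,  0.1814]), 'tool x', array([-0.001,  0.   , -1.   ]), 'jaw yaw deg', np.float64(-9.97))
side 0.64 1723 1286 mean [ 0.492 -0.29   0.135] tilt 0.157 n [-0.155  0.022  0.988]
   lo/hi [[0.406, -0.37, 0.121], [0.593, -0.216, 0.152]]
```

step_arm --pt "0.004 0.002 0.012 0.005 0.0" --pt "0.004 0.004 0.024 0.005 0.03" --pt "0.004 0.006 0.033 0.005 0.05" --pt "0.004 0.006 0.033 0 0.05" --pt "0.004 0.006 0.033 0 0.05" --pt "0.004 0.006 0.033 0 0.05" --pt "0.004 0.006 0.033 0 0.05" --pt "0.004 0.006 0.033 0 0.05" --pt "0.004 0.006 0.033 0 0.05" --pt "0.004 0.005 0.03 0 0.034" --pt "0.004 0.003 0.022 0 0" --pt "0.004 0.001 0.01 0 0"

```text
clock: 16.53
position: [0.6001, 0.0287, 0.1975]
ee_rot: [0.435, 0.558, -0.434, 0.557]
ft_force: [-0.1, -0.4, -2.6]
grip_width: 0.087
```

step_arm --pt "0.004 0 0 0 0" --pt "0.004 0 0 0 0" --pt "0.004 0 0 0 0"

```text
clock: 16.78
position: [0.6008, 0.0207, 0.1971]
ee_rot: [0.437, 0.556, -0.437, 0.556]
ft_force: [0.8, -0.1, -2.1]
grip_width: 0.081
```

```bash
python3 - <<'E'
from h import *
print(yaw()); plate(("side",)); p=camera("side"); cv2.imwrite("pics/s5.png",cv2.resize(p["color"][60:260,130:380,::-1],(750,600)))
E
```

```text
(array([0.6008, 0.0207, 0.1971]), 'tool x', array([-0.   , -0.001, -1.   ]), 'jaw yaw deg', np.float64(13.66))
side 0.71 2422 2073 mean [0.553 0.017 0.152] tilt 0.142 n [-0.138 -0.035  0.99 ]
   lo/hi [[0.459, -0.071, 0.138], [0.655, 0.096, 0.167]]
```

View pics/s5.png

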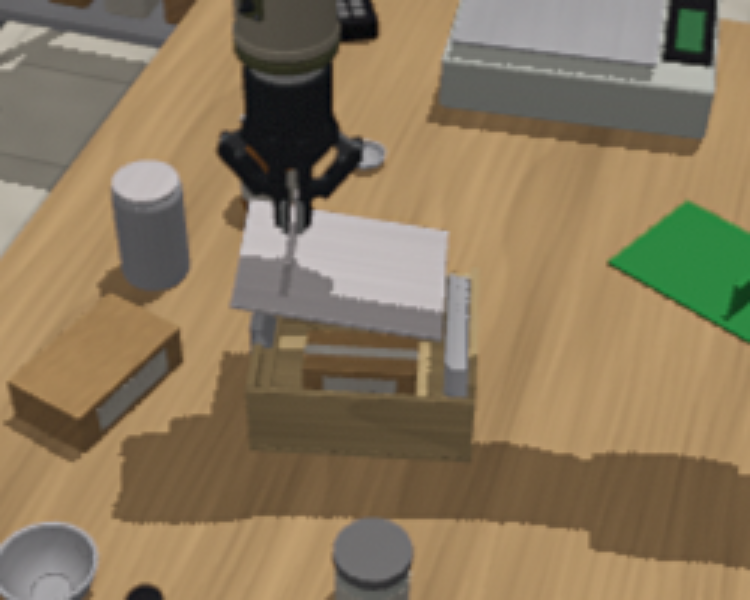

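The tray with the flat carton shows below, and the shelf hangs in the jaws, rear down by 0.14 rad. I'll give it a quick upward jerk to tilt it further.

step_arm --pt "0.004 0 0 0.035 0" --pt "0.004 0 0 0.03 0" --pt "0.004 0 0 0.02 0" --pt "0.004 0 0 0.01 0" --pt "0.004 0 0 0.005 0" --pt "0.004 0 0 0 0" --pt "0.004 0 0 0 0"

```text
clock: 17.52
position: [0.6006, 0.0217, 0.296]
ee_rot: [0.436, 0.557, -0.437, 0.556]
ft_force: [0.3, 0.3, -3.2]
grip_width: 0.085
```

```bash
python3 - <<'E'
from h import *
print(yaw()); plate(("side",))
E
```

```text
(array([0.6006, 0.0217, 0.296 ]), 'tool x', array([-0.002, -0.   , -1.   ]), 'jaw yaw deg', np.float64(13.73))
side 0.89 2488 2258 mean [0.557 0.019 0.247] tilt 0.232 n [-0.222 -0.06   0.973]
   lo/hi [[0.465, -0.07, 0.225], [0.656, 0.097, 0.269]]
```

step_arm --pt "0.004 0 0 -0.008 0" --pt "0.004 0 0 -0.016 0" --pt "0.004 0 0 -0.024 0" --pt "0.004 0 0 -0.026 0" --pt "0.004 0 0 -0.024 0" --pt "0.004 0 0 -0.016 0" --pt "0.004 0 0 -0.01 0" --pt "0.004 0 0 -0.006 0" --pt "0.004 0 0 -0.004 0" --pt "0.004 0 0 0 0" --pt "0.004 0 0 0 0"

```text
clock: 18.53
position: [0.6014, 0.0223, 0.164]
ee_rot: [0.437, 0.556, -0.436, 0.557]
ft_force: [0.0, -0.9, -1.6]
grip_width: 0.079
```

```bash
cat >> h.py <<'E'
def tf(w):
    a=np.radians(13.7); d=w[...,:2]-[.536,.007]; return np.concatenate([d@np.array([[np.cos(a),-np.sin(a)],[np.sin(a),np.cos(a)]]),w[...,2:]],-1)
def shelf(n="side"):
    p=camera(n);W=cloud(p);t=tf(W)
    for d in regions_of(p,"shelf_grip")[:4]:
        w=t[d["region"]&(np.ptp(p["color"].astype(int),axis=2)<40)]; w=w[~np.isnan(w[:,0])]
        if len(w)<200 or abs(np.median(w[:,0]))>.15: continue
        b=None
        for _ in range(300):
            s=w[np.random.choice(len(w),3,False)]; nn=np.cross(s[1]-s[0],s[2]-s[0]); l=np.linalg.norm(nn)
            if l<1e-6: continue
            k=abs((w-s[0])@(nn/l))<.0025
            if b is None or k.sum()>b.sum(): b=k
        q=w[b]; c=np.linalg.lstsq(np.c_[q[:,:2],np.ones(len(q))],q[:,2],rcond=None)[0]
        e=np.percentile(q,[.5,99.5],axis=0)
        print(n,round(d["p"],2),len(q),"slope x,y",c[:2].round(3),"x",e[:,0].round(3),"y",e[:,1].round(3),"top z at -85/rear/front",(c[2]-.085*c[0]).round(4),(c[2]+e[0,0]*c[0]).round(4),(c[2]+e[1,0]*c[0]).round(4))
E
python3 - <<'E'
from h import *
o=monitor.get_obs(); print(tf(o["position"]).round(4),o["ft_force"].round(1)); shelf("side"); shelf("top")
E
```

```text
[ 0.0671 -0.0006  0.164 ] [ 0.  -0.9 -1.6]
side 0.66 1802 slope x,y [0.233 0.009] x [-0.064  0.118] y [-0.075  0.075] top z at -85/rear/front 0.0892 0.0941 0.1365
top 0.96 1072 slope x,y [0.234 0.009] x [-0.063  0.117] y [0.    0.071] top z at -85/rear/front 0.0903 0.0954 0.1377
```

step_arm --pt "0.004 0 0 -0.008 0" --pt "0.004 0 0 -0.009 0" --pt "0.004 0 0 -0.005 0" --pt "0.004 0 0 -0.002 0" --pt "0.004 0 0 0 0" --pt "0.004 0 0 0 0"

```text
clock: 19.23
position: [0.6009, 0.0222, 0.1392]
ee_rot: [0.437, 0.556, -0.437, 0.556]
ft_force: [-0.3, -0.5, -3.1]
grip_width: 0.079
```

```bash
python3 - <<'E'
from h import *
o=monitor.get_obs(); print(tf(o["position"]).round(4),o["ft_force"].round(1)); shelf("side")
E
```

```text
[ 0.0667 -0.0006  0.1392] [-0.3 -0.5 -3.1]
side 0.85 1726 slope x,y [0.235 0.006] x [-0.064  0.117] y [-0.076  0.074] top z at -85/rear/front 0.0642 0.0691 0.1116
```

step_arm --pt "0.004 -0.0058 -0.0014 0 0" --pt "0.004 -0.0058 -0.0014 0 0" --pt "0.004 -0.0058 -0.0014 0 0" --pt "0.004 -0.0058 -0.0014 0 0" --pt "0.004 -0.0058 -0.0014 0 0" --pt "0.004 -0.0029 -0.0007 0 0" --pt "0.004 0 0 0 0" --pt "0.004 0 0 0 0"

```text
clock: 20.0
position: [0.5698, 0.0145, 0.1402]
ee_rot: [0.437, 0.556, -0.436, 0.557]
ft_force: [3.8, 0.6, 0.2]
grip_width: 0.08
```

```bash
python3 - <<'E'
from h import *
o=monitor.get_obs(); print(tf(o["position"]).round(4),o["ft_force"].round(1)); shelf("side")
p=camera("side"); cv2.imwrite("pics/s6.png",cv2.resize(p["color"][90:230,180:330,::-1],(640,600),interpolation=cv2.INTER_CUBIC))
E
```

```text
[ 0.0346 -0.0007  0.1402] [3.8 0.6 0.2]
side 0.98 1538 slope x,y [0.245 0.005] x [-0.075  0.086] y [-0.076  0.074] top z at -85/rear/front 0.0717 0.0742 0.1136
side 0.6 366 slope x,y [-0.015  0.013] x [-0.054  0.007] y [0.229 0.294] top z at -85/rear/front 0.0726 0.0722 0.0713
```

View pics/s6.png

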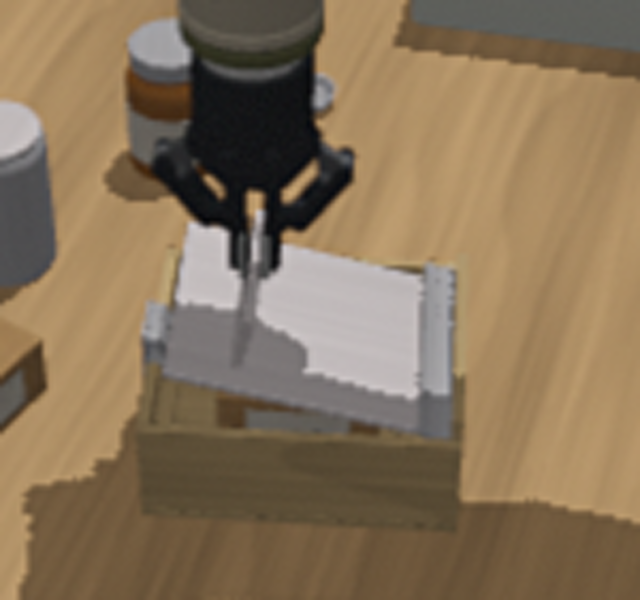

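The rear edge is under the lip (px 435,350) and against the rear wall, with 3.8 N of contact. The front is free above the clip. Now I swing it down.

step_arm --pt "0.004 0.0017 0.0004 -0.004 0" --pt "0.004 0.0017 0.0004 -0.004 0" --pt "0.004 0.0017 0.0004 -0.004 0" --pt "0.004 0.0016 0.0004 -0.004 0" --pt "0.004 0.0016 0.0004 -0.004 0" --pt "0.004 0 0 0 0" --pt "0.004 0 0 0 0"

```text
clock: 20.73
position: [0.5778, 0.0166, 0.1189]
ee_rot: [0.437, 0.556, -0.436, 0.556]
ft_force: [5.0, 0.8, 0.4]
grip_width: 0.08
```

```bash
python3 - <<'E'
from h import *
o=monitor.get_obs(); print(tf(o["position"]).round(4),o["ft_force"].round(1)); shelf("side")
E
```

```text
[ 0.0429 -0.0006  0.1189] [5.  0.8 0.4]
side 0.66 1542 slope x,y [ 0.102 -0.001] x [-0.075  0.091] y [-0.079  0.075] top z at -85/rear/front 0.0674 0.0685 0.0853
```

step_arm --pt "0.03 0 0 0 0" --pt "0.03 0 0 0 0" --pt "0.03 0 0 0.015 0" --pt "0.0 0.003 0.001 0.005 0" --pt "0.0 0 0 0 0" --pt "0.0 0 0 0 0" --pt "0.0 0 0 0 0" --pt "0.0 0 0 -0.008 0" --pt "0.0 0 0 -0.006 0" --pt "0.0 0 0 -0.004 0" --pt "0.0 0 0 -0.002 0" --pt "0.0 0 0 -0.001 0"

```text
clock: 21.83
position: [0.5802, 0.0174, 0.1181]
ee_rot: [0.436, 0.556, -0.437, 0.556]
ft_force: [-3.6, -1.3, 6.9]
grip_width: -0.001
```

```bash
python3 - <<'E'
from h import *
o=monitor.get_obs(); print(tf(o["position"]).round(4),o["ft_force"].round(1)); shelf("side")
E
```

```text
[ 0.0454 -0.0004  0.1181] [-3.6 -1.3  6.9]
side 0.65 1516 slope x,y [0.072 0.008] x [-0.075  0.09 ] y [-0.076  0.075] top z at -85/rear/front 0.0669 0.0677 0.0795
```

step_arm --pt "0.0 0.0004 0.0001 -0.002 0" --pt "0.0 0.0004 0.0001 -0.002 0" --pt "0.0 0.0004 0.0001 -0.002 0" --pt "0.0 0.0004 0.0001 -0.002 0" --pt "0.0 0.0002 0 -0.002 0" --pt "0.0 0 0 -0.001 0" --pt "0.0 0 0 -0.001 0"

```text
clock: 22.52
position: [0.5821, 0.0179, 0.107]
ee_rot: [0.436, 0.556, -0.437, 0.556]
ft_force: [-8.7, -1.0, 21.8]
grip_width: 0.0
```

```bash
python3 - <<'E'
from h import *
o=monitor.get_obs(); print(tf(o["position"]).round(4),o["ft_force"].round(1)); shelf("side")
E
```

```text
[ 0.0474 -0.0004  0.107 ] [-8.7 -1.  21.8]
side 0.73 1394 slope x,y [-0.003  0.011] x [-0.075  0.091] y [-0.075  0.071] top z at -85/rear/front 0.0664 0.0664 0.0659
```

step_arm --pt "0.0 0 0 0.01 0" --pt "0.0 0 0 0.03 0" --pt "0.0 0 0 0.035 0" --pt "0.085 -0.01 0.02 0.035 -0.12" --pt "0.085 -0.01 0.02 0 -0.12" --pt "0.085 -0.01 0.02 0 -0.12" --pt "0.085 -0.01 0.02 0 -0.12" --pt "0.085 -0.01 0.02 0 -0.12" --pt "0.085 -0.01 0.02 0 -0.12" --pt "0.085 -0.01 0.02 0 -0.12" --pt "0.085 -0.01 0.02 0 -0.12" --pt "0.085 -0.01 0.02 0 -0.12"

```text
clock: 23.62
position: [0.4915, 0.1988, 0.2165]
ee_rot: [0.661, 0.251, -0.661, 0.251]
ft_force: [1.0, -0.0, 0.6]
grip_width: 0.995
```

step_arm --pt "0.085 -0.01 0.015 0 -0.12" --pt "0.085 -0.01 0.015 0 -0.12" --pt "0.085 -0.01 0.015 0 -0.12" --pt "0.085 -0.01 0.01 0 -0.12" --pt "0.085 0 0 0 -0.011" --pt "0.085 0 0 0 0" --pt "0.085 0 0 0 0"

```text
clock: 24.2
position: [0.4527, 0.2521, 0.2164]
ee_rot: [0.702, 0.085, -0.702, 0.086]
ft_force: [0.3, 0.4, 0.3]
grip_width: 0.996
```

```bash
python3 - <<'E'
from h import *
print(yaw()); shelf("side"); shelf("top"); p=camera("wrist"); save(p,"w7.png"); W=cloud(p)
rect(box(W,[.4,.19,.07],[.51,.31,.085])[:,:2],"tub")
p=camera("side"); cv2.imwrite("pics/s7.png",cv2.resize(p["color"][120:270,170:320,::-1],(600,600),interpolation=cv2.INTER_CUBIC))
E
```

```text
(array([0.4527, 0.2521, 0.2164]), 'tool x', array([ 0., -0., -1.]), 'jaw yaw deg', np.float64(-76.11))
side 0.87 816 slope x,y [-0.001  0.002] x [-0.075  0.09 ] y [-0.077  0.071] top z at -85/rear/front 0.0663 0.0663 0.0661
top 0.78 2195 slope x,y [-0.005 -0.   ] x [-0.073  0.092] y [-0.077  0.071] top z at -85/rear/front 0.0678 0.0678 0.067
tub 3536 c 452.8 253.0 wh 66.0 65.9 ang of w side deg 52.1
```

View pics/s7.png

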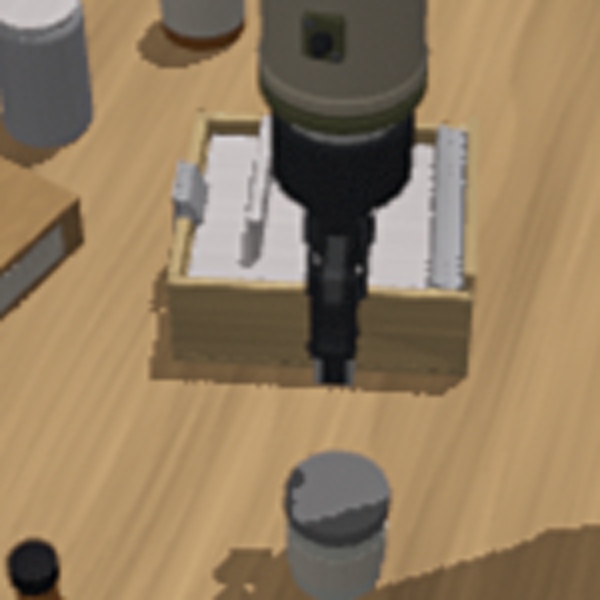

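The shelf lies flat (top 66–67 mm across its length), with its rear under the lip (px 450,210) and the clip over its front (px 190,190). The tub stands under the gripper.

step_arm --pt "0.085 0 0.001 -0.03 0" --pt "0.085 0 0 -0.037 0" --pt "0.085 0 0 -0.037 0" --pt "0.085 0 0 -0.037 0" --pt "0.085 0 0 -0.03 0" --pt "0.085 0 0 -0.015 0" --pt "0.085 0 0 -0.005 0" --pt "0.055 0 0 0 0" --pt "0.055 0 0 0 0" --pt "0.055 0 0 0 0" --pt "0.055 0 0 0 0" --pt "0.055 0 0 0 0" --force 35

```text
clock: 25.5
position: [0.4527, 0.254, 0.0263]
ee_rot: [0.703, 0.085, -0.701, 0.084]
ft_force: [-0.4, -0.1, 1.7]
grip_width: 0.766
```

step_arm --pt "0.055 0 0 0 0" --pt "0.055 0 0 0.015 0" --pt "0.055 0 0 0.03 0" --pt "0.055 0 0 0.035 0" --pt "0.055 0 0 0.035 0" --pt "0.055 0 0 0.02 0" --pt "0.055 0 0 0.01 0" --pt "0.055 0 0 0 0" --pt "0.055 0 0 0 0"

```text
clock: 26.25
position: [0.452, 0.2535, 0.1695]
ee_rot: [-0.702, -0.084, 0.702, -0.085]
ft_force: [0.8, -0.4, -1.9]
grip_width: 0.768
```

```bash
python3 - <<'E'
from h import *
print(yaw()); p=camera("side"); W=cloud(p)
for d in regions_of(p,"tub_mid")[:2]: print(d["p"],np.nanpercentile(W[d["region"]],[2,50,98],axis=0).round(3).tolist())
E
```

```text
(array([0.452 , 0.2535, 0.1695]), 'tool x', array([-0.   , -0.001, -1.   ]), 'jaw yaw deg', np.float64(-76.28))
0.62 [[0.419, 0.234, 0.147], [0.434, 0.275, 0.196], [0.48, 0.287, 0.222]]
0.33 [[0.359, 0.386, 0.004], [0.382, 0.424, 0.075], [0.41, 0.436, 0.102]]
```

step_arm --pt "0.055 0.0035 -0.0125 0.005 0" --pt "0.055 0.007 -0.025 0 0" --pt "0.055 0.009 -0.034 0 0" --pt "0.055 0.0095 -0.034 0 0" --pt "0.055 0.0095 -0.034 0 0" --pt "0.055 0.0095 -0.034 0 0" --pt "0.055 0.009 -0.034 0 0" --pt "0.055 0.007 -0.025 0 0" --pt "0.055 0.0045 -0.0125 0 0" --pt "0.055 0 -0.005 0 0" --pt "0.055 0 0 0 0" --pt "0.055 0 0 0 0"

```text
clock: 27.35
position: [0.5201, 0.0056, 0.1748]
ee_rot: [-0.702, -0.086, 0.702, -0.085]
ft_force: [0.1, 1.1, -1.6]
grip_width: 0.77
```

step_arm --pt "0.055 0 0 -0.015 0" --pt "0.055 0 0 -0.025 0" --pt "0.055 0 0 -0.015 0" --pt "0.055 0 0 -0.005 0" --pt "0.055 0 0 0 0" --pt "0.055 0 0 0 0"

```text
clock: 27.85
position: [0.5209, 0.0051, 0.116]
ee_rot: [0.702, 0.085, -0.702, 0.085]
ft_force: [-0.1, 0.4, -0.4]
grip_width: 0.774
```

```bash
python3 - <<'E'
from h import *
o=monitor.get_obs(); print(tf(o["position"]).round(4),o["ft_force"].round(1)); p=camera("side"); W=tf(cloud(p))
for d in regions_of(p,"tub_mid")[:1]: print(d["p"],np.nanpercentile(W[d["region"]],[2,50,98],axis=0).round(3).tolist())
E
```

```text
[-0.0152  0.0017  0.116 ] [-0.1  0.4 -0.4]
0.71 [[-0.046, -0.01, 0.092], [-0.017, 0.024, 0.135], [0.015, 0.035, 0.167]]
```

step_arm --pt "0.055 0 0 -0.01 0" --pt "0.055 0 0 -0.008 0" --pt "0.055 0 0 -0.004 0" --pt "0.055 0 0 -0.0015 0" --pt "0.055 0 0 0 0" --pt "0.055 0 0 0 0" --pt "0.055 0 0 0 0"

```text
clock: 28.53
position: [0.5211, 0.0034, 0.0929]
ee_rot: [0.702, 0.084, -0.702, 0.085]
ft_force: [-6.7, -2.7, 14.9]
grip_width: 0.769
```

```bash
python3 - <<'E'
from h import *
o=monitor.get_obs(); print(tf(o["position"]).round(4),o["ft_force"].round(1)); p=camera("side"); W=tf(cloud(p))
for d in regions_of(p,"tub_mid")[:1]: print(d["p"],np.nanpercentile(W[d["region"]],[2,50,98],axis=0).round(3).tolist())
E
```

```text
[-0.0154  0.      0.0929] [-6.7 -2.7 14.9]
0.66 [[-0.046, -0.012, 0.07], [-0.021, 0.022, 0.115], [0.015, 0.033, 0.145]]
```

step_arm --pt "0.055 0 0 0.001 0" --pt "0.055 0 0 0 0" --pt "0.07 0 0 0 0" --pt "0.085 0 0 0 0" --pt "0.085 0 0 0 0" --pt "0.085 0 0 0 0" --pt "0.085 0 0 0.015 0" --pt "0.085 0 0 0.03 0" --pt "0.085 0 0 0.035 0" --pt "0.085 0 0 0.04 0" --pt "0.085 0 0 0.03 0" --pt "0.085 0 0 0 0"

```text
clock: 29.63
position: [0.5232, 0.0044, 0.2493]
ee_rot: [0.705, 0.084, -0.699, 0.085]
ft_force: [-0.2, 0.5, 0.0]
grip_width: 0.993
```

step_arm --pt "0.085 0 -0.03 0 0" --pt "0.085 0 -0.035 0 0" --pt "0.085 0 -0.035 0 0" --pt "0.085 0 -0.035 0 0" --pt "0.085 0 -0.035 0 0" --pt "0.085 0 -0.035 0 0" --pt "0.085 0 0 0 0" --pt "0.085 0 0 0 0"

```text
clock: 30.3
position: [0.5201, -0.2033, 0.2422]
ee_rot: [-0.702, -0.083, 0.702, -0.083]
ft_force: [0.1, 0.4, -0.3]
grip_width: 0.997
```

```bash
python3 - <<'E'
from h import *
print(yaw()); shelf("side"); shelf("top")
for n in("side","top"):
    p=camera(n); W=tf(cloud(p))
    for q in("tub_mid","carton_mid"):
        for d in regions_of(p,q)[:1]: print(n,q,d["p"],np.nanpercentile(W[d["region"]],[2,50,98],axis=0).round(3).tolist())
    t=box(W,[-.08,-.08,.125],[.04,.08,.16]); rect(t[:,:2],"tub top tray frame"); print(np.percentile(t[:,2],[10,50,90]).round(4))
    if n=="side": save(p,"s8.png")
E
```

```text
(array([ 0.5201, -0.2033,  0.2422]), 'tool x', array([-0.001,  0.   , -1.   ]), 'jaw yaw deg', np.float64(-76.5))
side 0.87 1084 slope x,y [-0.002  0.003] x [-0.075  0.091] y [-0.076  0.072] top z at -85/rear/front 0.0665 0.0665 0.0661
top 0.69 1799 slope x,y [-0.004  0.006] x [-0.074  0.092] y [-0.078  0.071] top z at -85/rear/front 0.0682 0.0681 0.0675
side tub_mid 0.75 [[-0.047, -0.034, 0.067], [-0.017, 0.022, 0.131], [0.015, 0.037, 0.145]]
tub top tray frame 392 c -16.7 3.3 wh 63.7 71.1 ang of w side deg 4.4
[0.133  0.1412 0.1438]
top tub_mid 0.96 [[-0.047, -0.027, 0.104], [-0.017, 0.002, 0.143], [0.013, 0.031, 0.148]]
tub top tray frame 556 c -14.6 1.1 wh 62.7 66.2 ang of w side deg 77.4
[0.1401 0.1433 0.1463]
```

View pics/s8.png

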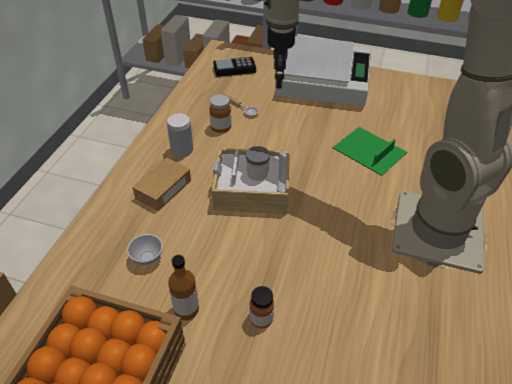

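The tub stands upright on the flat shelf (px 257,162), between the lip and the flange. The bystanders are where they were and the arm is clear.

```bash
python3 -c "
from h import *
print(ticket.hand_in())"
```

```text
the job is handed in; nothing more can be done
None
```

The tray is packed in the order you asked, and I handed the job in at about 30 s. The carton is flat on the floor, the shelf is hooked and clipped over it, and the tub stands on the shelf.

**Last checks**
- **Carton:** it lay flat, with its top about 50 mm above the counter, inside the bottom compartment. I checked this before fitting the shelf.
- **Shelf:** it is flat, with a slope under 0.01 rad and its top at 66–68 mm (it should be 67). Its rear edge is under the lip. It stayed flat after I let go and after the tub was placed. I judged the clip shut from that and from a picture; I did not measure its angle.
- **Tub:** it is upright, with its top at about 143 mm, centred at tray x ≈ -15 mm between the lip and the flange.
- **Surroundings:** the other things on the counter looked unmoved in the last picture, and the arm was clear of everything.

**What went wrong on the way**
- **Shelf dropped once:** my first try at tilting the shelf, by loosening the grip, let it slip about 3 cm back onto the counter, where it lay flat again.
- **What worked instead:** gripping just the top of the flange at 20 N and lifting quickly tilted it about 0.23 rad, enough to hook it.

**Forces:** the largest readings I took, at the ends of moves, were about 22 N vertically at the wrist when snapping the shelf in and 15 N when setting the tub down.

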